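Shut the storage box and snap its latch over

TASK

With just the fingertips, push the open door of the storage box on the desk fully shut, and only then push the red-knobbed latch lever on top of the box over towards the door, past its centre, so that it snaps down with its hook in front of the door. Push gently and do not pinch or grip the lever or the door; leave the mug, the stapler, the highlighter and the file rack where they are.

Things in the scene. Friction and masses are not known exactly. Their poses are not given: they have to be found in the camera images.
- box: White storage box fixed on the desk, 200 (x) x 260 (y) x 170 mm (z); pushing does not move it. Origin at the centre of its underside; z up, -x out of its front, where the wooden door hangs, towards the robot; +y to the left seen from the robot, the door's hinge side.
- door_hinge (a point): Foot of the door's vertical hinge line, at the box's front left edge, on the back face of the door: (-100, +130, 0) mm in the box's frame.
- door_face (a point): Point on the outer (robot-facing) face of the door, 110 mm from the hinge line and 145 mm above the desk; it moves with the door; its axes are those of the door: -x out of the outer face, -y from the hinge to the free edge. A good place to push: bare flat panel all round it.
- door (a joint): Door angle, rad: 0 = fully shut, growing as the free edge swings out towards the robot. Panel 258 mm wide, 15 thick, 2 to 168 mm above the desk; shut, its outer face is at x = -115 mm in the box's frame. The hinge has friction: it stays where left, under 2 N at 110 mm from the hinge moves it slowly. A steel knob stands 22 mm out of the face, 215 mm from the hinge, 75 mm above the desk.
- latch_pivot (a point): Pivot of the latch lever, on the box's top near the front, towards the door's free edge: (-90, -85, 182) mm in the box's frame. The lever turns about the box's y axis through it, between two bracket cheeks (32 mm over all along y, up to 192 mm above the desk).
- latch_knob (a point): Centre of the red ball knob, 24 mm diameter, on the lever's 10 mm round arm, 70 mm from the pivot. In the box's frame, from the pivot: x = 70*sin(0.75-q), z = 70*cos(0.75-q) mm, with q the value of latch; at first 48 mm behind (away from the robot) and 51 mm up. The lever's thin hook first sticks up and forward within 46 mm of the pivot and ends hanging in front of the door's top edge.
- latch_arm (a point): Point on the axis of the lever's 10 mm arm, 42 mm from the pivot, on the line from the pivot to the knob.
- latch (a joint): Lever angle, rad: 0 = leaning back (unlatched, the start), 0.75 = upright (dead centre), 1.5 = leaning forward over the door (latched). A spring drives it from the centre to the nearer end stop: a level push on the knob towards the door takes about 4 N at first, falling to zero at the centre, then it snaps over by itself within half a second.
- mug: Grey mug, 80 mm diameter, 95 mm high, handle on its +y side, standing on the desk; leave alone. Origin at the centre of its underside.
- stapler: Steel stapler, 130 (x) x 34 (y) x 53 mm (z), standing on the desk; leave alone. Origin at the centre of its underside.
- highlighter: Orange highlighter, 96 mm long (along its y), 24 wide, 17 mm high, lying loose on top of the box, on the hinge side towards the back; leave alone. Origin at its underside, near the middle.
- rack: Clear acrylic file rack with files in its slots, 160 (x) x 160 (y) x 176 mm (z), standing loose on the desk left of the box; leave alone. Origin at the centre of its underside.

How it is judged:
By the outcome, as a careful person would: the job done as asked, in the order asked, and still so for the second after the job is handed in, with the robot touching nothing.
It also fails if it takes over 45 s, if anything falls off the work surface, if the arm or the gripper's body presses on something with over 40 N, if the wrist force passes 120 N, or if a joint passes its speed limit or range.

ROBOT

A 6-joint arm with a two-finger parallel gripper is mounted at the origin on the work surface. World frame = base frame: x ahead of the robot, y to its left, z up, the work surface at z = 0. Lengths are in m, angles in rad, forces in N, time in s.
With the tool pointing down it reaches from about 0.35 to 0.975 m from the base axis. Payload 4.9 kg.
Tool frame: the origin (TCP) lies at the very end of the fingers, on their centre line; the grasp point (between the pads) lies 19 mm behind it; z points along the fingers, y is the direction in which the jaws open and shut (so a half turn about z gives the same grasp; the last joint's range is limited). The gripper opens to 85 mm and grips with 20 to 120 N. Pads are 22 mm wide; open, the fingers measure 114 mm over their backs; the gripper's body (76 mm by 85 mm) begins 54 mm behind the grasp point. The pads swing forward as they close: fully open they stand 13 mm farther back than shut.
Start: joints at [-1.335, 0.053, 1.613, -0, 1.476, -0.119], TCP at [0.217, -0.586, 0.231] pointing down, gripper open.
Joint ranges: [-3.01, 3.01], [-1.01, 2.22], [0.06, 2.58], [-1.02, 4.17], [0.09, 2.62], [-3.14, 3.14]. Speed limits (rad/s): [2.57, 2.57, 3.14, 3.14, 3.14, 3.14].

INTERFACE

Orientations are given as a unit quaternion [w, x, y, z].
In Python, from plant import state, grab_frame, camera_model, job_done, search_frame, masks_of, place_of gives the robot as it stands.
- The arm moves only by the tool drive_tool, never from a script. Its argument "series" is a list of rows, each a list of 2 entries, a list of its own where there are three numbers: the shift along the world's x, y, z in m, then the turn, a rotation vector about the world's x, y, z in degrees. A call has 1 to 8 rows; each row is the pose to reach, as a shift and turn from the pose commanded when the call began; what a row does not reach only later rows make up. A row lasts 1/10 s, in which the tool goes at most 50 mm and 8.59 degrees, less where a joint would pass 70% of its speed; a pose out of reach is approached as far as the arm can. A call with a gripper value outside its range is refused whole. "fingers" is the closure, from -1 (fully open) to 1 (shut), so that 0 is half open, set as the call begins (left out, the last holds). The fingers move at their own pace and stop on an object; the grip force is fixed at half the most. Time passes only in rows, so rows that repeat a pose let the fingers close. It gives the time, the measured TCP pose, the force and the opening at its end, in the units of the state.
- state(): the state, without advancing time (a new reading comes with each control period).
- grab_frame(name): name is "scene" or "top" or "wrist"; returns the picture (400x640x3 uint8, red, green, blue); there is no depth.
- camera_model(name): a dict with "fovy" (degrees; the focal length in pixels is half the picture's height over the tangent of half this angle, whatever the lens; pixels are square), "cx", "cy" (the principal point, pixels), "D" ([k1, k2, p1, p2, k3] as OpenCV has them; the pictures are not rectified), "rvec" (rotation vector, rad) and "tvec" (3), from world to camera coordinates, as OpenCV has them. Camera axes: x right, y down, z forward; pixel columns grow to the right and rows downward; lengths in m; the calibration is good to about 2 mm. A picture is of the moment at which its call begins: read the wrist's pose just before it. camera_model takes no time and is no camera call; for the wrist camera it gives the pose at the moment of the call.
- job_done(): hands the job in, once; it reports no verdict.
Trained networks look in the newest picture that a camera, given by its name, has taken for a name from the list of things; names that differ only in an ending like _2 or _b are one class to them, and where a whole thing is asked for, a point or a joint stands for the part that bears it (a point fixed in the world has none). Each returns a list of dicts, best first, with "confidence" (0 to 1); they miss things now and then, are a little off and sometimes report something else, mostly with a low value. They report only what shows in the picture. A call takes as long as a camera call.
- search_frame(camera, name): "location" ([x, y, z] in m, in world coordinates, good to about 4 mm: the middle of the surface that is visible of it).
- masks_of(camera, name): "pixels" (400x640 bool, what is visible of it).
- place_of(camera, name): "location" ([x, y, z] in m, in world coordinates, good to about 4 mm: a listed point, or the origin of a listed thing).
The state is a dict: "time": time; "joint_pos": joint angles; "joint_vel": joint speeds; "joint_efforts": joint torques, N m; "tool_pos": TCP position; "tool_rot": TCP orientation; "contact_force": force on the tool from outside, world axes, zero at the start; "ft_torque": the same for the moment, N m; "gripper_width": opening from 0.0 (shut) to 1.0 (fully open).
Only numpy, scipy, OpenCV 4.12 (cv2) and the standard library are available. Lean on these libraries where they do the work, as an engineer would, in place of code of your own. Each camera call takes 0.05 s, during which the arm holds its last target.

## Working session

There is one attempt and no reset: what is moved stays moved. The work goes in short steps, Python scripts to look and compute and a tool call to move; the robot and the scene stay as the last step left them, time stands still between calls to the robot, and variables do not carry over. Pictures are saved under pics/ and viewed, and the job is handed in when it is done.

Besides the shell and the picture viewer there is one more tool, called after ">>>" as name([rows], argument=value, ...), one row to a line, values as JSON. drive_tool: Moves the arm, as the interface text tells. Its arguments: {"type":"object","properties":{"series":{"type":"array","items":{"type":"array"}},"fingers":{"type":"number"}},"required":["series"]}

```bash
mkdir -p pics; ls
python3 - <<'E'
from plant import *
import cv2
s=state();print({k:s[k] for k in('time','tool_pos','tool_rot','contact_force','gripper_width')})
for n in('scene','top'):
    f=grab_frame(n);cv2.imwrite(f'pics/{n}0.png',f[:,:,::-1])
    for t in('box','door_hinge','door_face','latch_pivot','latch_knob','latch_arm','mug','stapler','highlighter','rack'):
        r=place_of(n,t);print(n,t,[([round(float(v),4) for v in q['location']],round(q['confidence'],2)) for q in r[:2]])
print(state()['time'])
E
```

```text
pics
{'time': 0.0, 'tool_pos': array([ 0.21697008, -0.58545816,  0.23004071]), 'tool_rot': array([-1.05359276e-03,  9.84304557e-01,  1.76474999e-01, -6.38627256e-05]), 'contact_force': array([-0.31778939,  0.7019635 ,  0.02913328]), 'gripper_width': 0.9971570917024076}
scene box [([0.6883, -0.0434, 0.002], 0.71), ([0.6147, 0.3333, -0.0008], 0.36)]
scene door_hinge [([0.5695, 0.0687, -0.0013], 0.78), ([0.657, -0.1318, 0.2318], 0.38)]
scene door_face [([0.492, -0.0115, 0.1466], 0.6)]
scene latch_pivot [([0.6087, -0.1393, 0.1825], 0.62), ([0.6571, -0.1323, 0.2327], 0.34)]
scene latch_knob [([0.6551, -0.1297, 0.2293], 0.41)]
scene latch_arm [([0.4944, -0.0087, 0.1425], 0.62), ([0.6355, -0.1355, 0.214], 0.44)]
scene mug [([0.4225, -0.3465, -0.0021], 0.82)]
scene stapler [([0.3951, 0.2924, -0.0013], 0.56)]
scene highlighter [([0.732, 0.0291, 0.1728], 0.7), ([0.6094, -0.1395, 0.1819], 0.65)]
scene rack [([0.614, 0.3332, 0.0017], 0.58)]
top box []
top door_hinge [([0.5725, 0.0703, -0.0009], 0.66)]
top door_face [([0.4927, -0.01, 0.1432], 0.9)]
top latch_pivot [([0.6089, -0.1391, 0.1842], 0.55)]
top latch_knob [([0.6621, -0.1358, 0.2297], 0.58)]
top latch_arm [([0.644, -0.137, 0.2164], 0.43)]
top mug [([0.4248, -0.3517, 0.0007], 0.59)]
top stapler [([0.3961, 0.2949, -0.0014], 0.81), ([0.6431, -0.1365, 0.2138], 0.25)]
top highlighter [([0.7334, 0.0316, 0.1695], 0.49)]
top rack [([0.6186, 0.3304, -0.0032], 0.66)]
1.1
```

View pics/scene0.png

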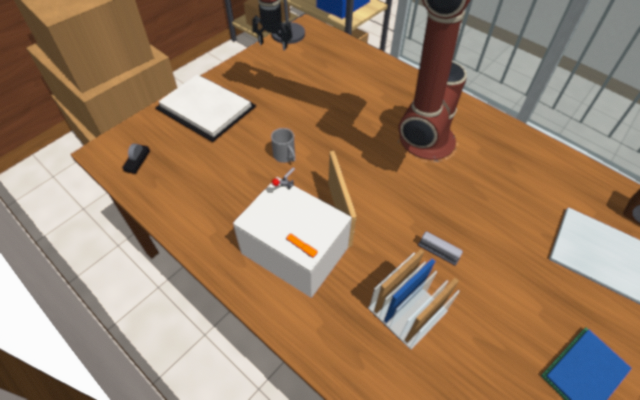

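View pics/top0.png

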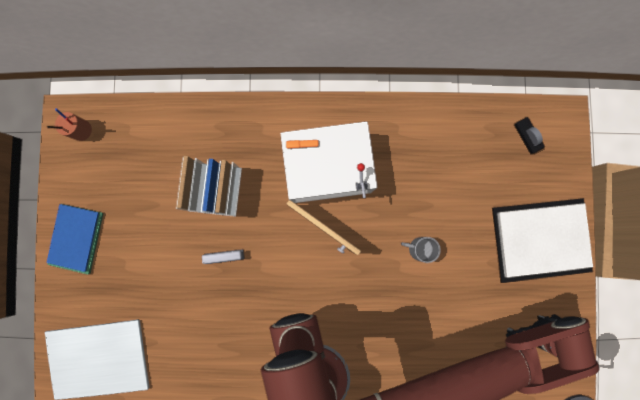

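The pictures agree with the networks: the door stands open at about 45° and the lever leans back. I get the box yaw as about 7.7° and the door angle as about 0.77 rad. Next I'll work out the waypoints.

```bash
cat > h.py <<'E'
import numpy as np
H=np.array([.5712,.0695]); P=np.array([.6088,-.1392])
yaw=np.arctan2(*(P-H)[::-1])-np.arctan2(-.215,.010)
def R(a): return np.array([[np.cos(a),-np.sin(a)],[np.sin(a),np.cos(a)]])
C=P-R(yaw)@[-.09,-.085]
def box(x,y): return C+R(yaw)@[x/1e3,y/1e3]
def finger(q,gap,r=110): 
    return H+R(yaw-q)@[(-15-11-gap)/1e3,-r/1e3]
E
python3 - <<'E'
from h import *
from plant import state
from scipy.spatial.transform import Rotation as Ro
s=state();w,x,y,z=s['tool_rot'];M=Ro.from_quat([x,y,z,w]).as_matrix();ty=np.degrees(np.arctan2(M[1,0],M[0,0]))
print('box yaw',np.degrees(yaw),C,'tool yaw',ty)
F=np.array([.4924,-.0108]);d=F-H
print('door yaw',np.degrees(np.arctan2(d[1],d[0])-np.arctan2(-.11,-.015)))
q0=.77
print('pre',finger(q0,40),'yaw',np.degrees(yaw-q0))
for q in np.linspace(.77,-.02,12): print(round(q,3),finger(q,0).round(4),np.degrees(yaw-q).round(1))
print('hinge box',(R(-yaw)@(H-C)))
for x in (25,-20,-42,-60,-80,-100,-110):print(x,box(x,-85).round(4))
E
```

```text
box yaw 7.550014003464088 [ 0.68685146 -0.04311166] tool yaw 20.32992321408498
door yaw -36.69466350415467
pre [0.4526569  0.02047416] yaw -36.5677362216093
0.77 [ 0.4848 -0.0034] -36.6
0.698 [ 0.4902 -0.0094] -32.5
0.626 [ 0.4961 -0.015 ] -28.3
0.555 [ 0.5024 -0.0201] -24.2
0.483 [ 0.509  -0.0249] -20.1
0.411 [ 0.5159 -0.0291] -16.0
0.339 [ 0.5231 -0.0328] -11.9
0.267 [ 0.5306 -0.036 ] -7.8
0.195 [ 0.5383 -0.0386] -3.6
0.124 [ 0.5461 -0.0407] 0.5
0.052 [ 0.5541 -0.0422] 4.6
-0.02 [ 0.5621 -0.0432] 8.7
hinge box [-0.09985261  0.12683101]
25 [ 0.7228 -0.1241]
-20 [ 0.6782 -0.13  ]
-42 [ 0.6564 -0.1329]
-60 [ 0.6385 -0.1353]
-80 [ 0.6187 -0.1379]
-100 [ 0.5989 -0.1405]
-110 [ 0.589  -0.1418]
```

>>> drive_tool([
  [[0.01, 0.02, 0.04], [0, 0, -4]],
  [[0.03, 0.06, 0.06], [0, 0, -10]],
  [[0.05, 0.1, 0.06], [0, 0, -18]],
  [[0.07, 0.14, 0.06], [0, 0, -26]],
  [[0.09, 0.18, 0.06], [0, 0, -34]],
  [[0.105, 0.22, 0.06], [0, 0, -42]],
  [[0.12, 0.26, 0.06], [0, 0, -50]],
  [[0.135, 0.3, 0.06], [0, 0, -57]],
], fingers=1)

```text
time: 1.9
tool_pos: [0.3524, -0.2844, 0.2915]
tool_rot: [0.0, 0.948, -0.317, 0.0]
contact_force: [-0.7, -1.0, 0.9]
gripper_width: 0.001
```

>>> drive_tool([
  [[0.013, 0.04, 0], [0, 0, 0]],
  [[0.026, 0.08, 0], [0, 0, 0]],
  [[0.039, 0.12, 0], [0, 0, 0]],
  [[0.052, 0.16, 0], [0, 0, 0]],
  [[0.065, 0.2, 0], [0, 0, 0]],
  [[0.078, 0.24, 0], [0, 0, 0]],
  [[0.09, 0.28, 0], [0, 0, 0]],
  [[0.098, 0.307, 0], [0, 0, 0]],
])

```text
time: 2.7
tool_pos: [0.4504, 0.0234, 0.2915]
tool_rot: [-0.0, 0.95, -0.314, 0.0]
contact_force: [0.8, -0.9, -0.3]
gripper_width: -0.003
```

>>> drive_tool([
  [[0, 0, -0.03], [0, 0, 0]],
  [[0, 0, -0.06], [0, 0, 0]],
  [[0, 0, -0.09], [0, 0, 0]],
  [[0, 0, -0.12], [0, 0, 0]],
  [[0, 0, -0.145], [0, 0, 0]],
  [[0, 0, -0.16], [0, 0, 0]],
  [[0, 0, -0.166], [0, 0, 0]],
  [[0, 0, -0.166], [0, 0, 0]],
])

```text
time: 3.5
tool_pos: [0.45, 0.021, 0.1251]
tool_rot: [0.0, 0.949, -0.315, -0.0]
contact_force: [-0.1, 0.2, 0.5]
gripper_width: -0.003
```

Run:
```python
from plant import *
import cv2
for n in('scene','wrist'):
    cv2.imwrite(f'pics/{n}1.png',grab_frame(n)[:,:,::-1])
print(state()['tool_pos'],state()['contact_force'])
```

```text
[0.45110083 0.02080676 0.12674964] [-0.03875341  0.55828502  0.56844998]
```

View pics/wrist1.png

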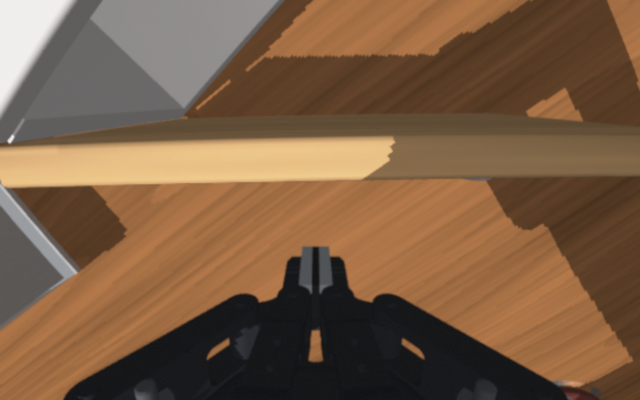

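View pics/scene1.png

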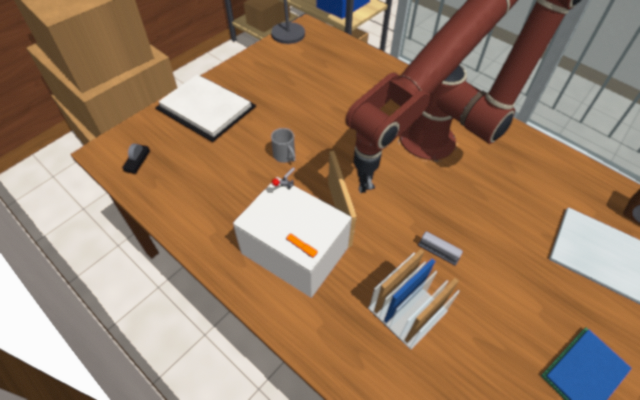

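>>> drive_tool([
  [[0.012, -0.008, 0], [0, 0, 0]],
  [[0.024, -0.016, 0], [0, 0, 0]],
  [[0.033, -0.023, 0], [0, 0, 0]],
  [[0.038, -0.028, 0], [0, 0, 2]],
  [[0.043, -0.033, 0], [0, 0, 6]],
  [[0.049, -0.039, 0], [0, 0, 10]],
  [[0.055, -0.043, 0], [0, 0, 14]],
  [[0.062, -0.048, 0], [0, 0, 18]],
])

```text
time: 4.4
tool_pos: [0.5131, -0.0274, 0.1265]
tool_rot: [-0.0, 0.987, -0.161, 0.001]
contact_force: [-0.7, 0.9, 0.1]
gripper_width: 0.002
```

Run:
```python
from plant import *
import cv2
for n in('wrist','top'):
    cv2.imwrite(f'pics/{n}2.png',grab_frame(n)[:,:,::-1])
print(state()['tool_pos'],state()['contact_force'])
```

```text
[ 0.51342457 -0.02774891  0.12652167] [0.41841376 0.79573604 0.15501632]
```

View pics/wrist2.png

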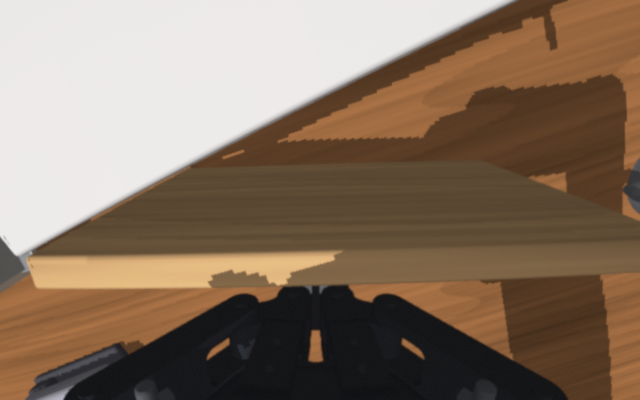

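Fingers are in contact and the door is following. Continuing the arc.

>>> drive_tool([
  [[0.006, -0.003, 0], [0, 0, 3]],
  [[0.011, -0.006, 0], [0, 0, 6]],
  [[0.017, -0.008, 0], [0, 0, 10]],
  [[0.023, -0.011, 0], [0, 0, 13]],
  [[0.029, -0.013, 0], [0, 0, 16]],
  [[0.034, -0.014, 0], [0, 0, 19]],
  [[0.038, -0.015, 0], [0, 0, 21]],
  [[0.042, -0.016, 0], [0, 0, 23]],
])

```text
time: 5.3
tool_pos: [0.5543, -0.043, 0.1258]
tool_rot: [-0.0, 0.999, 0.038, 0.0]
contact_force: [0.2, 0.1, 0.0]
gripper_width: -0.002
```

>>> drive_tool([
  [[0.002, 0, 0], [0, 0, 1]],
  [[0.003, 0, 0], [0, 0, 2]],
  [[0.004, 0, 0], [0, 0, 2]],
  [[0.005, 0, 0], [0, 0, 3]],
  [[0.006, 0, 0], [0, 0, 3]],
])

```text
time: 5.8
tool_pos: [0.5588, -0.0431, 0.1251]
tool_rot: [-0.0, 0.998, 0.064, -0.002]
contact_force: [-8.5, -0.5, 3.1]
gripper_width: -0.001
```

Run:
```python
from plant import *
import cv2
for n in('wrist','top'):
    cv2.imwrite(f'pics/{n}3.png',grab_frame(n)[:,:,::-1])
print(state()['tool_pos'],state()['contact_force'])
```

```text
[ 0.55869044 -0.04312479  0.12483672] [-6.04547121 -1.01156514  1.35593291]
```

View pics/wrist3.png

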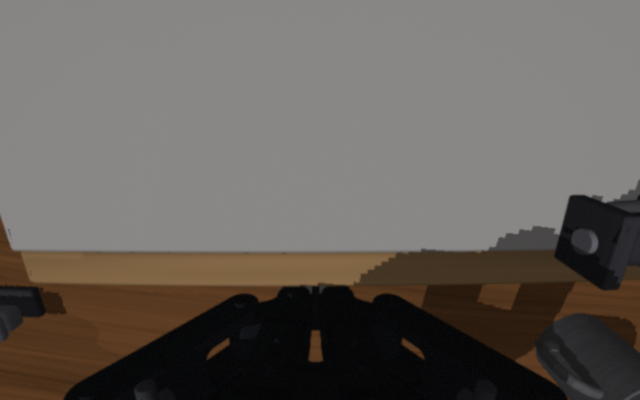

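Wrist view: the door top strip (rows 250–285) lies flush and parallel along the box edge with no gap, and the force is against the stop. The door is shut. Now I'll retreat, rise, and look from above.

>>> drive_tool([
  [[-0.01, -0.001, 0], [0, 0, 0]],
  [[-0.03, -0.004, 0], [0, 0, 0]],
  [[-0.05, -0.006, 0], [0, 0, 0]],
  [[-0.06, -0.008, 0.04], [0, 0, 0]],
  [[-0.06, -0.008, 0.085], [0, 0, 0]],
  [[-0.06, -0.008, 0.13], [0, 0, 0]],
  [[-0.06, -0.008, 0.17], [0, 0, 0]],
  [[-0.06, -0.008, 0.19], [0, 0, 0]],
])

```text
time: 6.7
tool_pos: [0.5011, -0.0513, 0.3205]
tool_rot: [0.001, 0.998, 0.064, 0.004]
contact_force: [-0.9, 0.2, 0.6]
gripper_width: -0.001
```

Run:
```python
from plant import *
import cv2
for n in('wrist','top','scene'):
    cv2.imwrite(f'pics/{n}4.png',grab_frame(n)[:,:,::-1])
    for t in ('door_face','latch_knob','latch_pivot'): print(n,t,[(q['location'],q['confidence']) for q in place_of(n,t)[:1]])
from h import *
print('shut face expected',box(-115,20))
print(state()['tool_pos'],state()['contact_force'])
```

```text
wrist door_face [([0.569, -0.0392, 0.1467], 0.95)]
wrist latch_knob [([0.6571, -0.1297, 0.2334], 0.83)]
wrist latch_pivot [([0.6113, -0.1436, 0.1841], 0.87)]
top door_face [([0.5696, -0.0421, 0.1428], 0.92)]
top latch_knob [([0.6638, -0.1333, 0.2336], 0.62)]
top latch_pivot [([0.6093, -0.1354, 0.1834], 0.76)]
scene door_face [([0.5694, -0.0401, 0.1447], 0.54)]
scene latch_knob [([0.6113, -0.1407, 0.1829], 0.51)]
scene latch_pivot [([0.6084, -0.1401, 0.1819], 0.55)]
shut face expected [ 0.57022062 -0.03839508]
[ 0.49988227 -0.05099287  0.31437565] [-0.60741139  0.64305338  0.02035693]
```

View pics/wrist4.png

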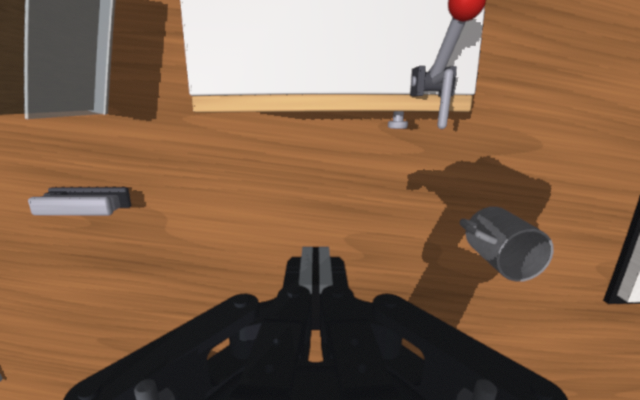

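View pics/scene4.png

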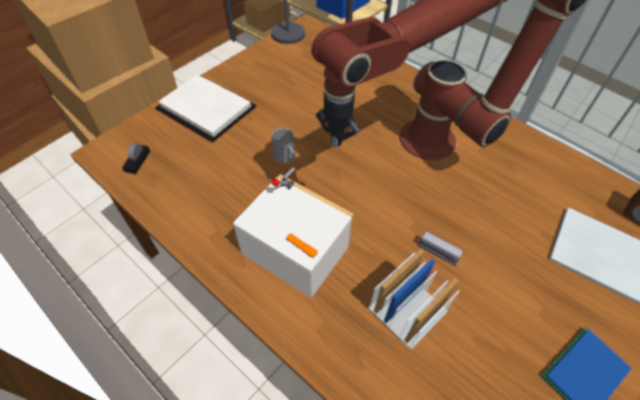

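Door shut: the networks put door_face at x≈0.569, expected 0.570. In the wrist view the lever leans back with its red knob at (465,3). Next I move over and behind the knob.

>>> drive_tool([
  [[0.035, -0.01, 0], [0, 0, 0]],
  [[0.075, -0.02, 0], [0, 0, 0]],
  [[0.12, -0.035, 0], [0, 0, 0]],
  [[0.16, -0.05, 0], [0, 0, 0]],
  [[0.195, -0.065, 0], [0, 0, 0]],
  [[0.21, -0.073, 0], [0, 0, 0]],
  [[0.216, -0.075, 0], [0, 0, 0]],
  [[0.216, -0.075, 0], [0, 0, 0]],
])

```text
time: 8.1
tool_pos: [0.7163, -0.1261, 0.3144]
tool_rot: [-0.0, 0.998, 0.064, -0.001]
contact_force: [-0.3, 0.4, 0.2]
gripper_width: 0.001
```

>>> drive_tool([
  [[0, 0, -0.03], [0, 0, 0]],
  [[0, 0, -0.06], [0, 0, 0]],
  [[0, 0, -0.08], [0, 0, 0]],
  [[0, 0, -0.092], [0, 0, 0]],
  [[0, 0, -0.097], [0, 0, 0]],
  [[0, 0, -0.097], [0, 0, 0]],
])

```text
time: 8.7
tool_pos: [0.7158, -0.1258, 0.2186]
tool_rot: [0.0, 0.998, 0.064, 0.0]
contact_force: [0.5, -0.5, -0.3]
gripper_width: -0.001
```

Run:
```python
from plant import *
import cv2
from h import *
for n in('wrist','top','scene'):
    cv2.imwrite(f'pics/{n}5.png',grab_frame(n)[:,:,::-1])
s=state();print(s['tool_pos'],s['contact_force'],R(-yaw)@(s['tool_pos'][:2]-C))
```

```text
[ 0.71683723 -0.126179    0.2204372 ] [0.52673369 0.25118234 0.63025978] [ 0.01881145 -0.08628707]
```

View pics/wrist5.png

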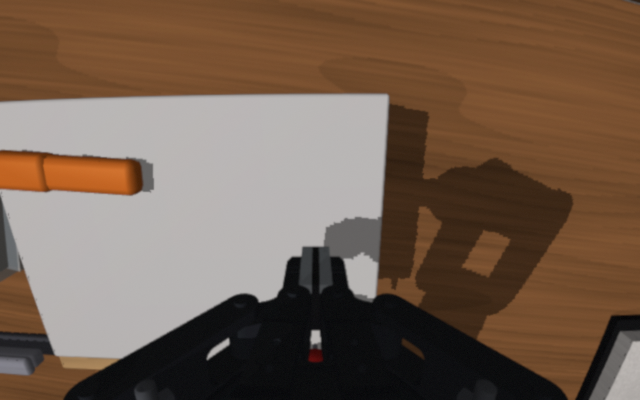

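View pics/scene5.png

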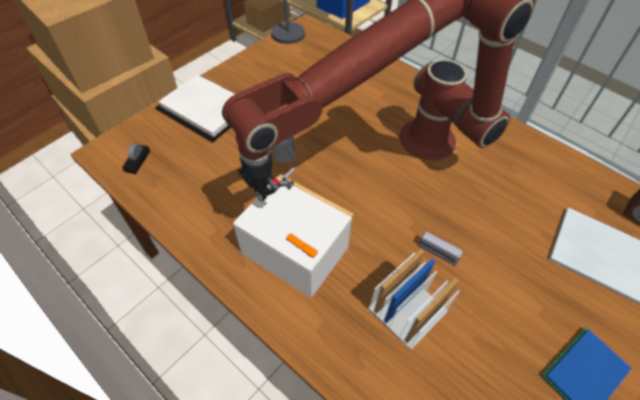

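Wrist view: the red knob shows centred at (316,355), in line in front of the fingers. Pushing towards the door.

>>> drive_tool([
  [[-0.012, -0.0016, 0], [0, 0, 0]],
  [[-0.022, -0.003, 0], [0, 0, 0]],
  [[-0.03, -0.004, 0], [0, 0, 0]],
  [[-0.036, -0.005, 0], [0, 0, 0]],
  [[-0.042, -0.0055, 0], [0, 0, 0]],
  [[-0.048, -0.0065, 0], [0, 0, 0]],
  [[-0.054, -0.007, 0], [0, 0, 0]],
  [[-0.06, -0.008, 0], [0, 0, 0]],
])

```text
time: 9.65
tool_pos: [0.6585, -0.1341, 0.2221]
tool_rot: [0.001, 0.998, 0.064, 0.004]
contact_force: [3.1, 0.9, 2.1]
gripper_width: 0.007
```

Run:
```python
from plant import *
import cv2
from h import *
for n in('wrist','scene'):
    cv2.imwrite(f'pics/{n}6.png',grab_frame(n)[:,:,::-1])
s=state();print(s['tool_pos'],s['contact_force'],R(-yaw)@(s['tool_pos'][:2]-C))
```

```text
[ 0.65665387 -0.13418621  0.22002091] [2.53518017 0.43903753 2.24190051] [-0.04190223 -0.08631727]
```

View pics/wrist6.png

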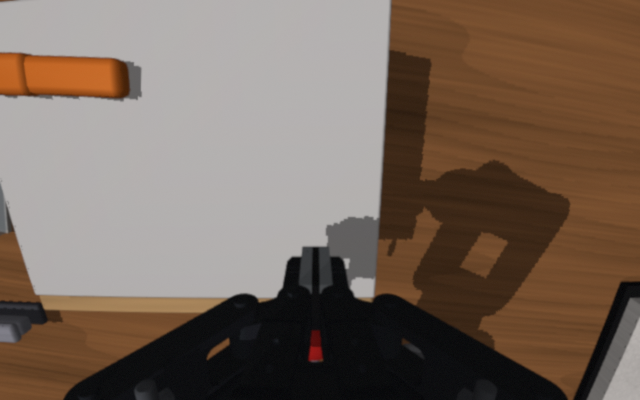

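>>> drive_tool([
  [[-0.006, -0.001, 0], [0, 0, 0]],
  [[-0.012, -0.0015, 0], [0, 0, 0]],
  [[-0.018, -0.0025, 0], [0, 0, 0]],
  [[-0.023, -0.003, 0], [0, 0, 0]],
  [[-0.028, -0.004, 0], [0, 0, 0]],
  [[-0.032, -0.004, 0], [0, 0, 0]],
  [[-0.034, -0.0045, 0], [0, 0, 0]],
  [[-0.034, -0.0045, 0], [0, 0, 0]],
])

```text
time: 10.55
tool_pos: [0.6218, -0.1386, 0.2183]
tool_rot: [-0.0, 0.998, 0.064, -0.0]
contact_force: [-0.4, -0.1, -0.1]
gripper_width: -0.002
```

Run:
```python
from plant import *
import cv2
from h import *
for n in('wrist','scene'):
    cv2.imwrite(f'pics/{n}7.png',grab_frame(n)[:,:,::-1])
    print(n,[(q['location'],q['confidence']) for q in place_of(n,'latch_knob')[:1]])
print('latched knob',box(-138,-85))
s=state();print(s['tool_pos'],s['contact_force'],R(-yaw)@(s['tool_pos'][:2]-C))
```

```text
wrist [([0.5625, -0.1446, 0.2316], 0.81)]
scene []
latched knob [ 0.56121613 -0.1455068 ]
[ 0.62224672 -0.13853063  0.21829875] [ 0.17335342  0.38818166 -0.62549096] [-0.07658191 -0.08610322]
```

View pics/wrist7.png

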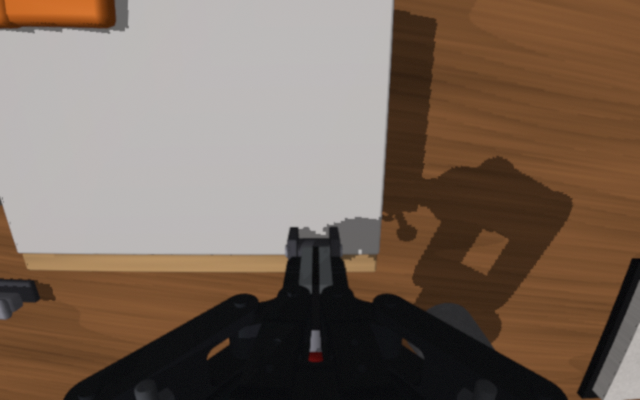

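View pics/scene7.png

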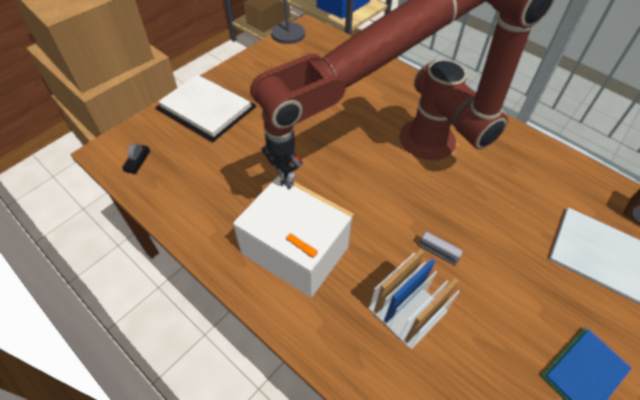

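It snapped over: the knob is at (0.5625, -0.1446, 0.232), against (0.561, -0.1455, 0.233) expected when latched, and the contact force is zero. I'll back off to the rear first, then go up.

>>> drive_tool([
  [[0.015, 0.002, 0], [0, 0, 0]],
  [[0.035, 0.005, 0.01], [0, 0, 0]],
  [[0.05, 0.007, 0.04], [0, 0, 0]],
  [[0.06, 0.008, 0.08], [0, 0, 0]],
  [[0.06, 0.008, 0.12], [0, 0, 0]],
  [[0.06, 0.008, 0.14], [0, 0, 0]],
])

```text
time: 11.35
tool_pos: [0.6835, -0.1307, 0.3634]
tool_rot: [0.001, 0.998, 0.064, 0.003]
contact_force: [0.4, 0.1, -0.1]
gripper_width: 0.001
```

>>> drive_tool([
  [[-0.04, 0, 0], [0, 0, 0]],
  [[-0.08, 0.01, 0], [0, 0, 0]],
  [[-0.12, 0.02, 0], [0, 0, 0]],
  [[-0.16, 0.03, 0], [0, 0, 0]],
  [[-0.2, 0.04, 0], [0, 0, 0]],
  [[-0.22, 0.05, 0], [0, 0, 0]],
  [[-0.22, 0.05, 0], [0, 0, 0]],
  [[-0.22, 0.05, 0], [0, 0, 0]],
])

```text
time: 12.15
tool_pos: [0.4625, -0.0806, 0.3587]
tool_rot: [0.0, 0.998, 0.064, 0.001]
contact_force: [0.5, -0.1, 0.5]
gripper_width: -0.002
```

Run:
```python
from plant import *
import cv2
from h import *
for n in('wrist','scene','top'):
    cv2.imwrite(f'pics/{n}8.png',grab_frame(n)[:,:,::-1])
    for t in('latch_knob','door_face','mug','stapler','highlighter','rack'):
        print(n,t,[(q['location'],q['confidence']) for q in place_of(n,t)[:1]])
s=state();print(s['time'],s['tool_pos'],s['contact_force'])
```

```text
wrist latch_knob [([0.564, -0.1423, 0.2324], 0.62)]
wrist door_face [([0.568, -0.0407, 0.1453], 0.7)]
wrist mug [([0.4193, -0.3485, 0.0011], 0.81)]
wrist stapler [([0.3918, 0.2912, -0.0033], 0.69)]
wrist highlighter []
wrist rack [([0.617, 0.3298, 0.0026], 0.82)]
scene latch_knob [([0.5628, -0.1434, 0.231], 0.49)]
scene door_face [([0.5711, -0.0424, 0.1462], 0.78)]
scene mug [([0.4202, -0.35, 0.0021], 0.72)]
scene stapler [([0.3966, 0.2919, 0.0008], 0.95)]
scene highlighter [([0.7355, 0.0314, 0.1708], 0.55)]
scene rack [([0.6157, 0.3306, -0.0036], 0.64)]
top latch_knob [([0.5652, -0.1454, 0.2359], 0.6)]
top door_face [([0.5708, -0.0435, 0.1418], 0.62)]
top mug [([0.4246, -0.3514, 0.0004], 0.79)]
top stapler [([0.3965, 0.2953, -0.0029], 0.63)]
top highlighter [([0.7328, 0.0323, 0.1705], 0.5)]
top rack [([0.6183, 0.3283, -0.001], 0.66)]
13.2 [ 0.46211102 -0.08054387  0.35835357] [-0.61802987 -0.43360555 -0.53954111]
```

View pics/wrist8.png

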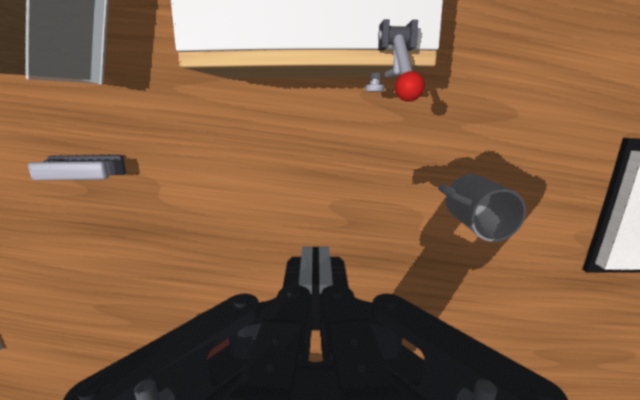

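View pics/scene8.png

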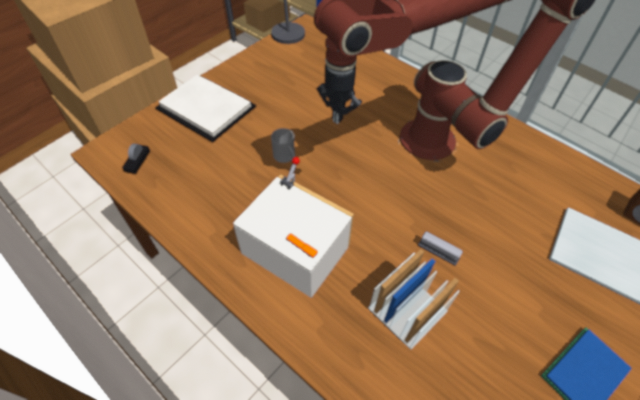

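The wrist view shows the door flush along the box (rows 50–67). The lever leans forward over it, with the knob at (410,86) and the hook in front of the door. The robot is clear of everything, so I'm handing in.

```bash
python3 -c "
from plant import *
print(job_done())"
```

```text
the job is handed in; nothing more can be done
None
```

I pushed the door fully shut with the closed fingertips. Then I pushed the latch knob from behind, past its centre, and it snapped down over the door. The job was handed in at about 13 s of the 45 s allowed, with the arm clear of everything.

Last checks:
- **Door:** it lies flush along the box front, with its face point at x ≈ 0.568–0.571 m against 0.570 m expected. The highest reading while pressing it against its stop was about 9 N.
- **Latch:** the knob is at about (0.563, -0.144, 0.232) m, within about 5 mm in every view of the latched position (0.561, -0.146, 0.233). The lever leans forward with its hook in front of the door. Readings while pushing were about 4 N.
- **Other items:** the mug, stapler, highlighter and rack are all within about 5 mm of where they started, which is the networks' own scatter.

No final check failed. The networks missed the knob once in the scene view, while the gripper hid it, and once reported the pivot in its place. They also missed the highlighter in the last wrist picture. I used the other views in those cases.

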